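Shut and latch the fittings case

ROBOT

A 7-joint arm with a two-finger parallel gripper is mounted at the origin on the work surface. World frame = base frame: x ahead of the robot, y to its left, z up, the work surface at z = 0. Lengths are in m, angles in rad, forces in N, time in s.
With the tool pointing down it reaches from about 0.425 to 0.875 m from the base axis. Payload 8.4 kg.
Tool frame: the origin (TCP) lies on the centre line of the jaws, within the pads' length; the fingertips stand 19 mm ahead of it and the grasp point (between the pads) is the TCP (finger_overhang is the distance from the TCP to the fingertips, in m); z points along the fingers, y is the line along which they close (so a half turn about z gives the same grasp; the last joint's range is limited). The gripper opens to 87 mm and grips with 3 to 60 N. Pads are 19 mm wide; open, the fingers measure 117 mm over their backs; the gripper's body (75 mm by 190 mm) begins 51 mm behind the grasp point.
Start: joints at [1.235, 0.333, 0.04, 1.465, -0.013, 1.343, -0.059], TCP at [0.152, -0.632, 0.212] pointing down, gripper open.
Joint ranges: [-2.58, 2.58], [-0.38, 2.09], [-1.3, 1.39], [0.25, 2.4], [-1.5, 4.64], [0.08, 2.09], [-2.65, 2.65]. Speed limits (rad/s): [2.22, 2.22, 2.79, 2.79, 3.14, 3.14, 3.14].

INTERFACE

Orientations are given as [roll, pitch, yaw] about the fixed x, y, z axes, in that order (R = Rz(yaw) Ry(pitch) Rx(roll)).
In Python, from workcell import * gives the robot as it stands.
- The arm moves only by the tool send_rows, never from a script. Its argument "steps" is a list that holds one entry, the list of rows, each a list of 5 numbers: the opening, from 0 (shut) to 1 (fully open), then the shift along the tool's x, y, z in m, then the turn about the tool's z in degrees. A call has 1 to 20 rows; each row shifts and turns the commanded pose from where the row before left it, along the tool's axes as they then stand; what a row does not reach is not made up. A row lasts 1/10 s, in which the tool goes at most 50 mm and 8.59 degrees, less where a joint would pass 70% of its speed; a pose out of reach is approached as far as the arm can. A call with a gripper value outside its range is refused whole. The fingers move at their own pace and stop on an object; "squeeze" is the grip in N (left out, the last holds). Time passes only in rows, so rows that do not move let the fingers close. It gives the time, the measured TCP pose, the force, the opening and the grip force at its end, in the units of the state.
- get_obs(): the state, without advancing time (a new reading comes with each control period).
- read_camera(name): name is "scene" or "top" or "wrist"; returns the picture (400x640x3 uint8, blue, green, red); there is no depth.
- camera_params(name): a dict with "intrinsics" (3x3 intrinsics, pixels), "k1" (the pictures are not rectified: a ray, as slopes to the right and down, at radius r is drawn at 1 + k1 r^2 times it, then the intrinsics apply), "R" (3x3) and "t" (3): a world point X has camera coordinates R X + t. Camera axes: x right, y down, z forward; pixel columns grow to the right and rows downward; lengths in m; the calibration is good to about 2 mm. A picture is of the moment at which its call begins: read the wrist's pose just before it. camera_params takes no time and is no camera call; for the wrist camera it gives the pose at the moment of the call.
- close_job(): hands the job in; it is judged then, once.
The state is a dict: "time_s": time; "joints": joint angles; "qd": joint speeds; "joint_torque": joint torques, N m; "tool_pos": TCP position; "ee_rot": TCP orientation; "contact_force": force on the tool from outside, world axes, zero at the start; "wrist_torque": the same for the moment, N m; "grip_width": finger opening in m; "finger_force": force on a finger pad.
Only numpy, scipy, OpenCV 4.12 (cv2) and the standard library are available. Lean on these libraries where they do the work, as an engineer would, in place of code of your own. Each camera call takes 0.05 s, during which the arm holds its last target. There are 200 camera calls.

TASK

The compartment case of pipe fittings has been left open on the bench. With the fingertips only, push its lid down fully shut, and then push both snap latches on the lid's front edge down flat against the front of the case. Do not lift or carry anything, leave the case standing where it is and the things around it undisturbed, and finish with the hand clear.

Things in the scene. Friction and masses are not known exactly. Their poses are not given: they have to be found in the camera images.
- case: compartment case of grey plastic, full of fittings, loose on the bench and heavy (about 1.8 kg): base 150 mm deep (x) by 250 mm wide (y) by 55 mm high; 67 mm high with the lid shut. Origin: centre of the underside. Its -x side is the front (latch side, towards the robot), +x the hinge side, +z up.
- lid (a joint): hinge of the lid on the upper edge of the case's back: 0 = shut, grows as the lid's front edge rises, pi/2 = lid upright, at most 1.9 rad. The lid is a flat grey frame with a clear window, 153 mm from hinge to free edge, 254 mm wide, 12 mm thick. The hinge is stiff: the lid stays at whatever angle it is left (about 3 N at the free edge moves it).
- lid_hinge (a point): middle of the lid's hinge line (on the lid's underside), in the case's frame at x = 75 mm, y = 0, z = 55 mm. Axes of the lid: -x runs from the hinge towards the free edge, z out of the lid's outer face.
- lid_edge (a point): middle of the lid's free (front) edge on its outer face, 153 mm from the hinge line and 12 mm out of the lid's underside. Same axes as lid_hinge.
- latch_left (a joint): hinge of the left snap latch (y = +70 mm in the case's frame): 0 = shut, hanging flat against the front of the case; grows as it swings out and up, pi/2 = sticking straight out from the lid's front edge; at most 2.0 rad. A black plate 42 mm wide, 33 mm from pin to free edge, 4 mm thick. Stiff: it stays where it is left (about 1.5 N at its free edge moves it).
- latch_right (a joint): hinge of the right snap latch (y = -70 mm in the case's frame), same shape and values as the left.
- latch_left_pin (a point): middle of the left latch's hinge pin, 5 mm in front of the lid's free edge, at half the lid's thickness (61 mm above the bench with the lid shut). Axes of the latch: -z runs from the pin to its free edge, -x out of its outer face.
- latch_right_pin (a point): the same point of the right latch.
- latch_left_tip (a point): middle of the left latch's free edge on its outer face, 33 mm from the pin and 3 mm out; 28 mm above the bench when shut.
- latch_right_tip (a point): the same point of the right latch.
- union: bystander: stainless pipe union standing upright, open bore on top, 64 mm across, 75 mm high. Origin: centre of its underside.
- tin: bystander: flat round aluminium tin with a green lid, 82 mm across, 28 mm high. Origin: centre of its underside.
- impeller: bystander: cast pump impeller lying flat, 90 mm across, 28 mm high at the hub. Origin: centre of its underside.

How it is judged:
By the outcome, as a careful person would: the job done as asked, in the order asked, and still so for the second after the job is handed in, with the robot touching nothing.
It also fails if it takes over 61 s, if anything falls off the work surface, if the arm or the gripper's body presses on something with over 40 N, if the wrist force passes 120 N, or if a joint passes its speed limit or range.

## Working session

There is one attempt and no reset: what is moved stays moved. The work goes in short steps, Python scripts to look and compute and a tool call to move; the robot and the scene stay as the last step left them, time stands still between calls to the robot, and variables do not carry over. Pictures are saved under pics/ and viewed, at most 10 in all, crops included, and the job is handed in when it is done.

Besides the shell and the picture viewer there is one more tool, called after "Request:" as name(argument=value, ...), one argument or row to a line, values as JSON. send_rows: Moves the arm, as the interface text tells. Its arguments: {"type":"object","properties":{"steps":{"type":"array","items":{"type":"array","items":{"type":"array","items":{"type":"number"}}}},"squeeze":{"type":"number"}},"required":["steps"]}

```bash
mkdir -p pics; ls
python3 - <<'E'
from workcell import *
import cv2, numpy as np
o=get_obs(); print(o)
for n in ("scene","top"):
    cv2.imwrite(f"pics/{n}0.png",read_camera(n)); print(n,camera_params(n))
E
```

```text
pics
{'time_s': 0.0, 'joints': array([ 1.23479909,  0.333925  ,  0.03992426,  1.46627005, -0.01338233,
        1.34331108, -0.05850142]), 'qd': array([-6.94000242e-04, -4.64498058e-05,  7.35191182e-04,  5.16149009e-04,
       -2.67867611e-03, -1.88032812e-04,  4.21398009e-04]), 'joint_torque': array([-1.15649986e-03, -6.56377745e+01,  1.33411031e+00, -4.03786004e+01,
       -6.00787159e-02,  4.51930321e-02,  1.30374106e-04]), 'tool_pos': array([ 0.15230158, -0.63140118,  0.21135149]), 'ee_rot': array([-3.13995163e+00,  1.45872656e-04,  2.36735039e-01]), 'contact_force': array([-0.20020342,  0.58162801,  0.25425289]), 'wrist_torque': array([-0.00791667, -0.0247801 , -0.04265551]), 'finger_force': 0.0, 'grip_width': 0.08712779638283921}
scene {'intrinsics': array([[364.8284576 ,   0.        , 317.71895589],
       [  0.        , 364.8284576 , 194.06027726],
       [  0.        ,   0.        ,   1.        ]]), 'k1': -0.04547752307770122, 'R': array([[ 0.78534931,  0.61902382, -0.0059982 ],
       [ 0.4362686 , -0.56031192, -0.70407405],
       [-0.43919946,  0.55032724, -0.71010123]]), 't': array([-0.42793939, -0.17538057,  1.04802803])}
top {'intrinsics': array([[388.36496187,   0.        , 316.04003895],
       [  0.        , 388.36496187, 203.79142828],
       [  0.        ,   0.        ,   1.        ]]), 'k1': -0.07567597140041694, 'R': array([[ 0.01239401, -0.99985114, -0.01200393],
       [-0.99533628, -0.01118771, -0.09581509],
       [ 0.09566653,  0.01313548, -0.99532677]]), 't': array([0.017202  , 0.54953886, 0.97420591])}
```

View pics/scene0.png

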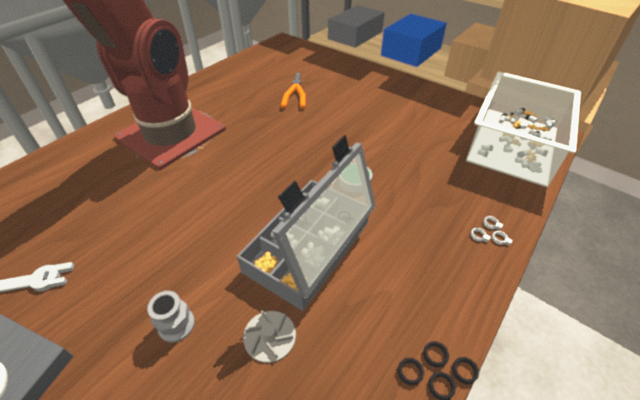

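View pics/top0.png

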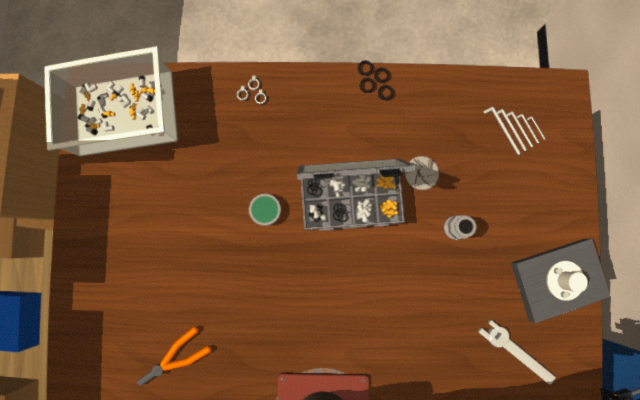

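The case is centred near top-camera (352,195) with its front to the robot. The lid is roughly upright, and both latches stick out from its edge. The tin is at (265,209), the impeller at (422,172) and the union at (460,227). Next is a zoomed composite.

Run:
```python
import cv2, numpy as np
a=cv2.imread("pics/scene0.png")[125:315,225:390]; b=cv2.imread("pics/top0.png")[145:240,285:435]
a=cv2.resize(a,None,fx=3,fy=3,interpolation=cv2.INTER_CUBIC); b=cv2.resize(b,(450,285),interpolation=cv2.INTER_CUBIC)
b=cv2.resize(cv2.imread("pics/top0.png")[150:235,290:410],None,fx=2.5,fy=2.5,interpolation=cv2.INTER_CUBIC)
c=np.zeros((600,800,3),np.uint8); c[:570,:495]=a; c[:b.shape[0],500:500+b.shape[1]]=b
cv2.imwrite("pics/comp.png",c)
```

```text
(no output)
```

View pics/comp.png

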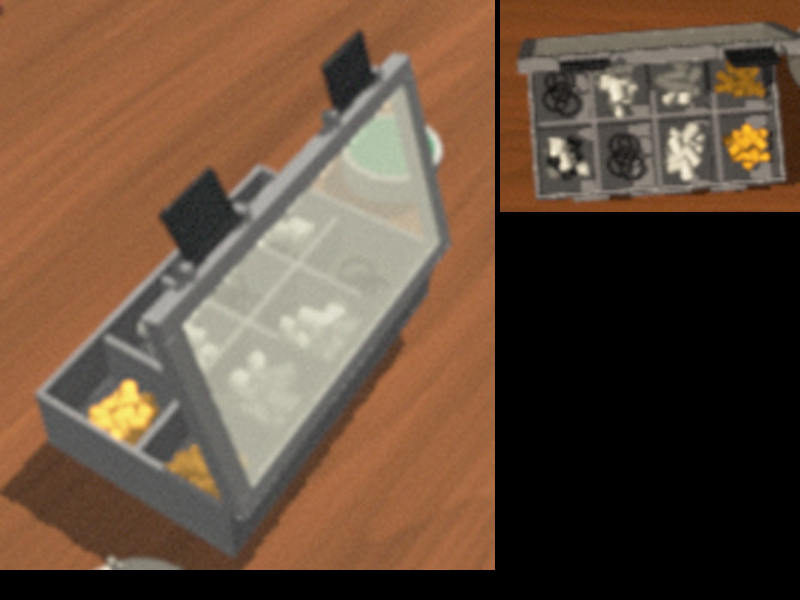

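```bash
cat > h.py <<'E'
import numpy as np, cv2, json
from scipy.optimize import least_squares
def proj(P,c):
    return cv2.projectPoints(np.array(P,float).reshape(-1,3),cv2.Rodrigues(c["R"])[0],c["t"],c["intrinsics"],np.array([c["k1"],0,0,0,0.]))[0].reshape(-1,2)
def ry(a): return np.array([[np.cos(a),0,np.sin(a)],[0,1,0],[-np.sin(a),0,np.cos(a)]])
def pts(p):
    x,y,w,l,a,b=p
    Rz=np.array([[np.cos(w),-np.sin(w),0],[np.sin(w),np.cos(w),0],[0,0,1]])
    W=lambda c:Rz@np.array(c)+[x,y,0]
    L=lambda c:W(np.array([.075,0,.055])+ry(l)@np.array(c))      # lid frame at hinge
    T=lambda s,q,c:L(np.array([-.158,s*.07,.006])+ry(q)@np.array(c)) # latch
    return W,L,lambda c:T(1,a,c),lambda c:T(-1,b,c)
E
cat > fit.py <<'E'
from workcell import *
from h import *
cs,ct=camera_params("scene"),camera_params("top")
S=lambda a,b:(225+a/3,125+b/3)
U=lambda a,b:(290+(a-500)/2.5,150+b/2.5)
def obs(p):
    W,L,A,B=pts(p)
    return [(cs,W([-.075,-.125,.055]),S(40,395)),(cs,W([-.075,-.125,0]),S(48,438)),(cs,W([.075,-.125,0]),S(235,553)),
    (cs,L([-.153,-.127,.012]),S(178,322)),(cs,L([-.153,.127,.012]),S(408,58)),(cs,L([0,.127,.012]),S(447,243)),
    (ct,W([-.075,.125,.055]),U(539,197)),(ct,W([-.075,-.125,.055]),U(785,180)),(ct,L([-.153,.127,0]),U(519,70)),
    (cs,B([-.003,.021,-.033]),S(212,170)),(cs,B([-.003,-.021,-.033]),S(163,208)),
    (cs,A([-.003,.021,-.033]),S(363,33)),(cs,A([-.003,-.021,-.033]),S(323,68))]
f=lambda p:np.concatenate([proj(P,c)[0]-uv for c,P,uv in obs(p)])
r=least_squares(f,[.55,-.08,0,1.4,1.4,1.4],loss="soft_l1",x_scale=.1)
print(r.x.round(4)); print(r.fun.reshape(-1,2).round(1) if 0 else f(r.x).reshape(-1,2).round(1))
W,L,A,B=pts(r.x)
print("edge",L([-.153,0,.012]),"hinge",L([0,0,0]),"tips",A([-.003,0,-.033]),B([-.003,0,-.033]))
np.save("p.npy",r.x)
def ground(u,v,z):
    n=cv2.undistortPoints(np.array([[[u,v]]],float),ct["intrinsics"],np.array([ct["k1"],0,0,0,0.])).ravel()
    d=ct["R"].T@[*n,1]; C=-ct["R"].T@ct["t"]; return (C+d*(z-C[2])/d[2]).round(3)
print("tin",ground(265,209,.028),"imp",ground(422,172,.025),"union",ground(466,227,.075))
E
python3 fit.py
```

```text
[ 0.5684 -0.0648  0.0961  1.2833  1.4872  1.2254]
[[-2.3 -0.2]
 [-0.4  1.7]
 [ 0.   1.5]
 [-4.9  1.3]
 [ 1.  -1.6]
 [ 0.8 -0.2]
 [-1.6  0.8]
 [-0.1 -1. ]
 [-1.5 -0.2]
 [ 0.1 -1.4]
 [-0.1  2.5]
 [-0.4 -1.8]
 [ 0.6 -0.9]]
edge [ 0.61138182 -0.06061318  0.20512458] hinge [ 0.64310338 -0.05755486  0.055     ] tips [0.58839943 0.00749564 0.24006072] [ 0.59394177 -0.13261917  0.23660231]
tin [0.534 0.155 0.028] imp [ 0.636 -0.252  0.025] union [ 0.492 -0.346  0.075]
```

```bash
cat >> h.py <<'E'
def rows_to(o,P,p):
    "shift in tool axes (after yaw aligned to case) from obs o to world P"
    w=p[2]; d=np.array(P)-o["tool_pos"]
    return np.round([d[0]*np.cos(w)+d[1]*np.sin(w), d[0]*np.sin(w)-d[1]*np.cos(w), -d[2]],4), "turn",round(np.degrees(o["ee_rot"][2]-w),2)
def lidtcp(p,l,g=0,r=.143):
    q=np.array(p); q[3]=l; W,L,A,B=pts(q); w=p[2]
    return L([-r,0,.012+g])+np.array([.0095*np.cos(w),.0095*np.sin(w),.019])
E
python3 - <<'E'
from workcell import *
from h import *
p=np.load("p.npy"); o=get_obs()
P=lidtcp(p,1.28,.03); P[2]=.30; print(P,rows_to(o,P,p))
E
```

```text
[ 0.65179945 -0.05671646  0.3       ] (array([ 0.5523, -0.5241, -0.0885]), 'turn', np.float64(8.06))
```

Request:
send_rows(
  steps=[
    [[0, 0, 0, -0.022, 2], [0, 0, 0, -0.022, 2], [0, 0, 0, -0.022, 2], [0, 0, 0, -0.022, 2], [0, 0.03, -0.02, 0, 0], [0, 0.04, -0.025, 0, 0], [0, 0.04, -0.025, 0, 0], [0, 0.04, -0.025, 0, 0], [0, 0.04, -0.025, 0, 0], [0, 0.04, -0.025, 0, 0], [0, 0.04, -0.025, 0, 0], [0, 0.04, -0.025, 0, 0], [0, 0.04, -0.025, 0, 0], [0, 0.04, -0.025, 0, 0], [0, 0.04, -0.025, 0, 0], [0, 0.04, -0.025, 0, 0], [0, 0.04, -0.025, 0, 0], [0, 0.04, -0.025, 0, 0], [0, 0, 0, 0, 0], [0, 0, 0, 0, 0]],
  ],
)

```text
time_s: 2.1
tool_pos: [0.6671, -0.2335, 0.2989]
ee_rot: [-3.14, 0.002, 0.1]
contact_force: [0.4, 0.6, -0.2]
grip_width: -0.0
finger_force: 0.0
```

Run:
```python
from workcell import *
from h import *
p=np.load("p.npy"); o=get_obs()
P=lidtcp(p,1.28,.03); P[2]=.30; print(o["time_s"],o["tool_pos"],o["ee_rot"],o["contact_force"],P,rows_to(o,P,p))
```

```text
2.1 [ 0.66707985 -0.23351153  0.29889424] [-3.14039101e+00  1.60288467e-03  9.98696181e-02] [ 0.37179773  0.59423808 -0.20693051] [ 0.65179945 -0.05671646  0.3       ] (array([ 0.0018, -0.1774, -0.0011]), 'turn', np.float64(0.22))
```

Request:
send_rows(
  steps=[
    [[0, 0.01, -0.027, 0, 0], [0, 0, -0.03, 0, 0], [0, 0, -0.03, 0, 0], [0, 0, -0.03, 0, 0], [0, 0, -0.03, 0, 0], [0, 0, -0.03, 0, 0], [0, 0, 0, 0, 0], [0, 0, 0, 0, 0]],
  ],
)

```text
time_s: 2.9
tool_pos: [0.6587, -0.0589, 0.3006]
ee_rot: [3.141, -0.0, 0.097]
contact_force: [0.2, -1.4, -0.3]
grip_width: 0.0002
finger_force: 0.0
```

Run:
```python
from workcell import *
from h import *
p=np.load("p.npy"); o=get_obs(); c=camera_params("wrist"); im=read_camera("wrist")
im2=im.copy()
W,L,A,B=pts(p)
for P in [L([-.153,.127,.012]),L([-.153,-.127,.012]),L([-.153,0,.012]),W([-.075,.125,.055]),W([-.075,-.125,.055]),A([-.003,0,-.033]),B([-.003,0,-.033])]:
    u=proj(P,c)[0]; cv2.circle(im2,tuple(int(v) for v in u),4,(0,0,255),1)
cv2.imwrite("pics/w1.png",im2); print(o["tool_pos"],-c["R"].T@c["t"])
```

```text
[ 0.65871988 -0.05894946  0.30061132] [ 0.72636248 -0.05102324  0.47334394]
```

View pics/w1.png

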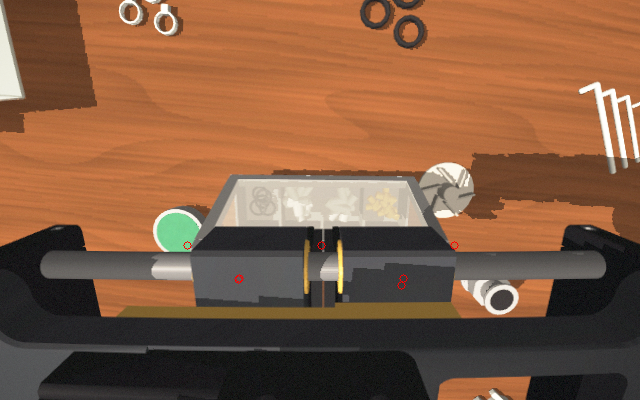

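The wrist view shows the lid's free corners at about (195,243) and (450,243), within 7 px of the prediction. The hand is centred on the lid. Next is the arc for closing it.

Run:
```python
from workcell import *
from h import *
p=np.load("p.npy"); o=get_obs()
q=o["tool_pos"]
P=lidtcp(p,1.28,.02); print("start",rows_to(o,P,p))
for l in np.arange(1.28,-.01,-.08):
    N=lidtcp(p,l,0); d=N-P; w=p[2]; print(round(l,2),np.round([d[0]*np.cos(w)+d[1]*np.sin(w),-d[2]],4)); P=N
```

```text
start (array([-0.0163, -0.004 ,  0.0803]), 'turn', np.float64(-0.06))
1.28 [-0.0192  0.0057]
1.2 [-0.0111  0.0028]
1.12 [-0.0109  0.0037]
1.04 [-0.0105  0.0045]
0.96 [-0.0101  0.0054]
0.88 [-0.0097  0.0062]
0.8 [-0.0092  0.0069]
0.72 [-0.0086  0.0076]
0.64 [-0.0079  0.0083]
0.56 [-0.0072  0.0089]
0.48 [-0.0065  0.0094]
0.4 [-0.0057  0.0099]
0.32 [-0.0049  0.0104]
0.24 [-0.0041  0.0107]
0.16 [-0.0032  0.011 ]
0.08 [-0.0023  0.0112]
-0.0 [-0.0014  0.0114]
```

Request:
send_rows(
  steps=[
    [[0, 0, -0.004, 0.02, 0], [0, 0, 0, 0.02, 0], [0, 0, 0, 0.02, 0], [0, 0, 0, 0.02, 0], [0, -0.005, 0, 0, 0], [0, -0.005, 0, 0, 0], [0, -0.006, 0, 0, 0], [0, -0.006, 0, 0.002, 0], [0, -0.007, 0, 0.002, 0], [0, -0.006, 0, 0.002, 0], [0, -0.0055, 0, 0.0014, 0], [0, -0.0055, 0, 0.0014, 0], [0, -0.0055, 0, 0.0018, 0], [0, -0.0055, 0, 0.0018, 0], [0, -0.0052, 0, 0.0022, 0], [0, -0.0052, 0, 0.0022, 0], [0, -0.005, 0, 0.0027, 0], [0, -0.005, 0, 0.0027, 0], [0, 0, 0, 0, 0]],
  ],
)

```text
time_s: 4.85
tool_pos: [0.581, -0.0617, 0.1977]
ee_rot: [3.142, 0.001, 0.097]
contact_force: [0.4, 0.1, 1.2]
grip_width: 0.0007
finger_force: 0.0
```

Run:
```python
from workcell import *
from h import *
p=np.load("p.npy"); o=get_obs()
print(rows_to(o,lidtcp(p,.96,0),p),o["contact_force"])
cv2.imwrite("pics/s2.png",cv2.resize(read_camera("scene")[80:320,200:420],None,fx=2,fy=2))
```

```text
(array([-0.0005,  0.0019, -0.0004]), 'turn', np.float64(0.05)) [0.39811198 0.09183186 1.16214319]
```

View pics/s2.png

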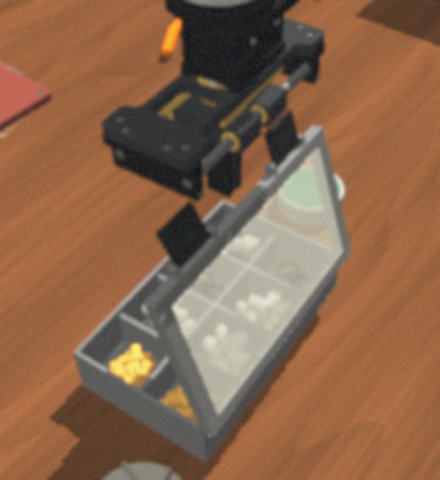

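Run:
```python
from workcell import *
from h import *
p=np.load("p.npy"); c=camera_params("scene")
im=read_camera("scene"); o=get_obs(); t=o["tool_pos"]
def mk(P,col):
    u=proj(P,c)[0]; cv2.circle(im,tuple(int(v) for v in u.round()),2,col,-1); return u.round(1)
print(mk(t,(0,0,255)),mk(t-[0,0,.019],(0,255,0)))
W,L,A,B=pts(p)
for l,col in ((1.28,(255,0,0)),(.96,(255,0,255))):
    q=p.copy();q[3]=l; W,L,A,B=pts(q)
    for y in(-.127,0,.127): print(l,mk(L([-.153,y,.012]),col))
cv2.imwrite("pics/s3.png",cv2.resize(im[100:300,240:400],None,fx=3,fy=3,interpolation=cv2.INTER_CUBIC))
cv2.imwrite("pics/t3.png",read_camera("top"))
```

```text
[311.6 178.4] [311.8 186.4]
1.28 [279.2 233.5]
1.28 [325.6 182.4]
1.28 [361.8 142.6]
0.96 [256.2 228.2]
0.96 [303.2 180.2]
0.96 [340.2 142.3]
```

View pics/s3.png

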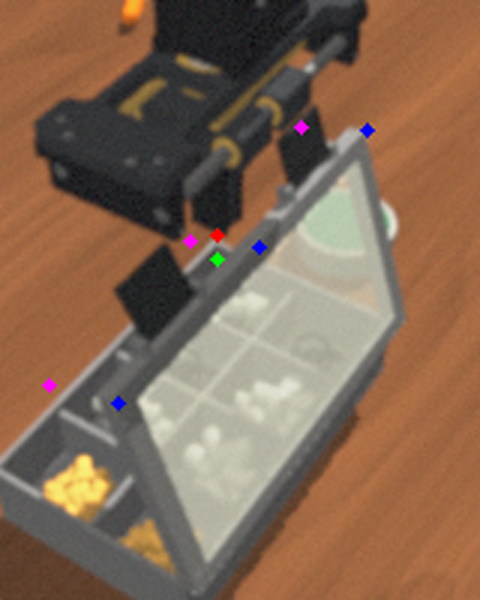

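```bash
cat > fit2.py <<'E'
from workcell import *
from h import *
p=np.load("p.npy"); c=camera_params("scene")
V=lambda a,b:np.array((240+a/3,100+b/3))
O=[([-.153,-.127,.012],V(137,397)),([-.153,.127,.012],V(354,130)),([0,.127,.012],V(400,318)),([0,-.127,.012],V(205,565))]
def f(z,full=0):
    q=p.copy(); q[3]=z[0]; q[0]+=z[1]; q[1]+=z[2]; q[2]+=z[3]; W,L,A,B=pts(q)
    return np.concatenate([(proj(L(a),c)[0]-uv) for a,uv in O]+[np.array(z[1:])*[300,300,100]])
r=least_squares(f,[1.2,0,0,0]); print(r.x,f(r.x).round(1))
q=p.copy(); q[3]=r.x[0]; q[:3]+=r.x[1:]; L=pts(q)[1]; print(L([-.153,0,.012]),L([-.153,0,0]))
np.save("p2.npy",q)
E
python3 fit2.py
python3 - <<'E'
import cv2; i=cv2.imread("pics/t3.png"); cv2.imwrite("pics/t3c.png",cv2.resize(i[130:270,260:460],None,fx=3,fy=3))
E
```

```text
[ 1.31338663 -0.00576596  0.00490306  0.01996075] [-2.6 -1.5  4.1 -3.4 -0.3 -3.6 -0.1  6.7 -1.7  1.5  2. ]
[ 0.61001734 -0.05433019  0.20601397] [ 0.5984908  -0.05567418  0.20295906]
```

View pics/t3c.png

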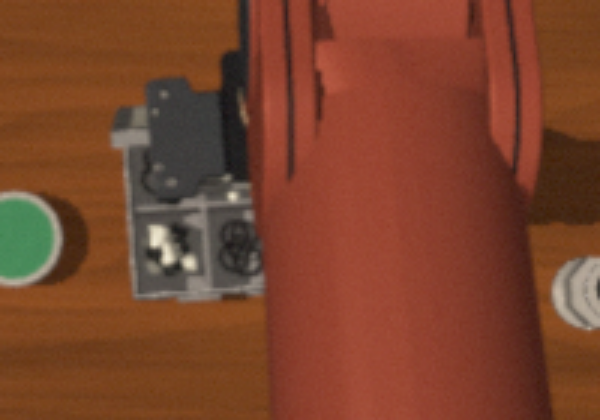

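The top view shows the lid's left corner at crop (113,143), where it was before, and the case hasn't moved. So the fingertips skimmed over the lid edge. I'll go back behind the lid and descend deeper.

Run:
```python
from workcell import *
from h import *
p=np.load("p.npy"); o=get_obs(); w=p[2]; r=.132
P=lidtcp(p,1.28,.03,r); print("start",rows_to(o,P,p))
for l in np.arange(1.28,-.01,-.08):
    N=lidtcp(p,l,0,r); d=N-P; print(round(l,2),np.round([d[0]*np.cos(w)+d[1]*np.sin(w),-d[2]],4)); P=N
```

```text
start (array([ 0.0732,  0.002 , -0.0143]), 'turn', np.float64(0.06))
1.28 [-0.0287  0.0086]
1.2 [-0.0103  0.0025]
1.12 [-0.0101  0.0033]
1.04 [-0.0098  0.0041]
0.96 [-0.0094  0.0049]
0.88 [-0.009   0.0056]
0.8 [-0.0085  0.0063]
0.72 [-0.008  0.007]
0.64 [-0.0074  0.0076]
0.56 [-0.0068  0.0082]
0.48 [-0.0061  0.0087]
0.4 [-0.0054  0.0091]
0.32 [-0.0046  0.0095]
0.24 [-0.0038  0.0099]
0.16 [-0.003   0.0102]
0.08 [-0.0022  0.0104]
-0.0 [-0.0014  0.0105]
```

Request:
send_rows(
  steps=[
    [[0, 0, 0.002, -0.04, 0], [0, 0, 0, -0.04, 0], [0, 0.04, 0, 0, 0], [0, 0.038, 0, 0, 0], [0, 0, 0, 0, 0], [0, 0, 0, 0.034, 0], [0, 0, 0, 0.034, 0], [0, 0, 0, 0.006, 0], [0, -0.008, 0, 0, 0], [0, -0.008, 0, 0, 0], [0, -0.006, 0, 0, 0], [0, -0.006, 0, 0.001, 0], [0, -0.006, 0, 0.001, 0], [0, -0.0052, 0, 0.0013, 0], [0, -0.0052, 0, 0.0013, 0], [0, -0.005, 0, 0.0016, 0], [0, -0.005, 0, 0.0016, 0], [0, -0.005, 0, 0.002, 0], [0, -0.005, 0, 0.002, 0], [0, 0, 0, 0, 0]],
  ],
)

```text
time_s: 7.0
tool_pos: [0.595, -0.0622, 0.1926]
ee_rot: [3.141, -0.0, 0.097]
contact_force: [-3.0, 0.8, 3.5]
grip_width: 0.0004
finger_force: 1.7
```

Run:
```python
from workcell import *
from h import *
p=np.load("p.npy"); o=get_obs()
print(rows_to(o,lidtcp(p,1.04,0,.132),p),o["contact_force"])
cv2.imwrite("pics/s4.png",cv2.resize(read_camera("scene")[100:300,240:400],None,fx=3,fy=3,interpolation=cv2.INTER_CUBIC))
```

```text
(array([ 0.0013,  0.    , -0.0013]), 'turn', np.float64(0.06)) [-3.01185591  0.76468626  3.52404231]
```

View pics/s4.png

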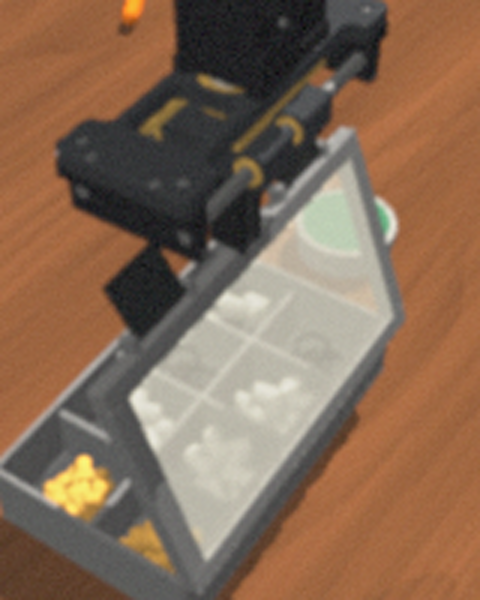

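Run:
```python
from workcell import *
from h import *
c=camera_params("scene"); o=get_obs(); im=read_camera("scene"); cv2.imwrite("pics/raw4.png",im)
t=o["tool_pos"]; print(t,o["contact_force"],proj([t,t-[0,0,.019],t+[0,0,.051]],c).round(1).tolist())
a=cv2.imread("pics/scene0.png",0); s3=cv2.resize(cv2.imread("pics/s3.png",0),(160,200),interpolation=cv2.INTER_AREA)
g=cv2.cvtColor(im,cv2.COLOR_BGR2GRAY)
np.set_printoptions(linewidth=200)
print("scene0\n",a[168:200,302:324:1]);print("s3\n",s3[68:100,62:84]);print("now 308..330\n",g[168:200,308:330])
```

```text
[ 0.59506849 -0.06216155  0.1925438 ] [-3.51443303  0.34887665  5.14040074] [[317.6, 184.3], [317.6, 192.2], [317.4, 161.1]]
scene0
 [[106 107 104 110 109 112 110 106 106 104 103 104 100 104 100  99 102 103 100 100 108 108]
 [107 112 110 112 112 111 108 109 105 105 101  99  98 102  97 101 100  99 102 101 104 111]
 [109 114 109 109 108 107 107 106 103 102 102 103 103  97  99 103 100 104 103 105 109 114]
 [110 110 107 108 109 111 106 108 104 102 100  99  99 100 101 102  95 100 109 112 112 115]
 [112 110 110 111 109 108 109 104 103 102 103 100 101  99 100 100 103 110 110 117 116 114]
 [109 109 110 106 104 106 104 101  97 101 101 102 100 103 102 102 107 111 113 113 116 112]
 [111 109 108 105 107 104 103 100 101  95 101 103  99  99 101 110 112 112 114 115 111 118]
 [107 107 104 104 102 100 100 101 100  99 102 100  99 102 107 110 112 116 113 114 110 121]
 [110 104 103 103 105  98 103 105  98 102 103  98 104 110 111 114 115 114 112 116 117 133]
 [108 103 100 102  99 101 101 101  99  99 102  99 104 110 115 116 117 112 113 121 131 150]
 [105 100 102 104 103 102 102  97  96 106 104 108 114 115
[... 7089 characters left out ...]
9  82  77  77  93 119 151 173 184 185 183 182 183 182 181 184]
 [104 103  94  87  84  78  81  78  83  93 124 151 174 182 184 182 185 182 181 180 184 183]
 [108  99  87  84  80  81  80  81  96 122 155 173 178 181 183 183 183 183 184 184 182 181]
 [ 95  86  79  80  83  82  82  96 125 157 173 175 176 176 180 181 183 184 181 181 183 186]
 [ 88  83  78  80  77  78  95 141 168 177 176 173 173 172 177 185 185 183 185 184 184 180]
 [ 81  82  84  79  80  95 140 192 202 188 176 175 173 180 198 206 202 190 187 185 182 181]
 [ 78  81  81  76  90 137 189 220 217 211 197 188 185 199 215 221 219 214 209 195 190 186]
 [ 81  78  81  91 129 183 219 225 223 221 219 212 208 214 221 224 224 224 221 214 204 198]]
```

Run:
```python
from workcell import *
from h import *
c=camera_params("scene"); t=np.array([.595,-.0622,.1926])
print(-c["R"].T@c["t"])
for d in (-.019,-.01,0,.01,.02): print(d,proj([t+[.0095,-.015,d],t+[-.0095,-.015,d],t+[.0095,.015,d]],c).round(1).tolist())
t=np.array([.581,-.0617,.1977])
for d in (-.019,-.01,0,.01,.02): print(d,proj([t+[.0095,-.015,d],t+[-.0095,-.015,d],t+[.0095,.015,d]],c).round(1).tolist())
```

```text
[ 0.87288829 -0.41012153  0.61815822]
-0.019 [[316.5, 199.6], [307.8, 194.7], [327.3, 189.8]]
-0.01 [[316.5, 195.9], [307.7, 191.0], [327.3, 186.0]]
0 [[316.4, 191.6], [307.5, 186.7], [327.4, 181.8]]
0.01 [[316.4, 187.3], [307.4, 182.4], [327.5, 177.5]]
0.02 [[316.3, 182.9], [307.2, 178.0], [327.5, 173.0]]
-0.019 [[310.2, 193.7], [301.6, 188.9], [321.1, 184.1]]
-0.01 [[310.1, 189.9], [301.5, 185.1], [321.1, 180.3]]
0 [[310.0, 185.6], [301.2, 180.8], [321.1, 176.0]]
0.01 [[309.9, 181.3], [301.0, 176.5], [321.1, 171.6]]
0.02 [[309.7, 176.8], [300.8, 172.0], [321.1, 167.2]]
```

Pixel and force evidence both show the physical fingertips about 12 mm above the reported TCP, so they're resting on the lid edge. The hand body is therefore lower than I planned for. I'll turn the hand 90° so the body passes between the latches, then re-approach behind the lid.

Request:
send_rows(
  steps=[
    [[0, 0, 0, -0.03, 0], [0, 0, 0, -0.035, 0], [0, 0.035, 0, -0.005, 0], [0, 0.04, 0, 0, 0], [0, 0, 0, 0, 7.5], [0, 0, 0, 0, 7.5], [0, 0, 0, 0, 7.5], [0, 0, 0, 0, 7.5], [0, 0, 0, 0, 7.5], [0, 0, 0, 0, 7.5], [0, 0, 0, 0, 7.5], [0, 0, 0, 0, 7.5], [0, 0, 0, 0, 7.5], [0, 0, 0, 0, 7.5], [0, 0, 0, 0, 7.5], [0, 0, 0, 0, 7.5], [0, 0, 0, 0, 0], [0, 0, 0, 0, 0]],
  ],
)

```text
time_s: 8.9
tool_pos: [0.6671, -0.056, 0.2448]
ee_rot: [3.11, 0.016, -1.239]
contact_force: [0.2, 0.6, -1.1]
grip_width: 0.0003
finger_force: 0.0
```

```bash
cat >> h.py <<'E'
D=.012   # tip above TCP
def shift2(o,P,p):
    "shift in tool axes with tool x = case -y, tool y = case -x"
    w=p[2]; d=np.array(P)-o["tool_pos"]
    return np.round([d[0]*np.sin(w)-d[1]*np.cos(w), -d[0]*np.cos(w)-d[1]*np.sin(w), -d[2]],4), "turn",round(np.degrees(o["ee_rot"][2]-w)+90,2)
def lid2(p,l,g=0,r=.135,half=.012):
    q=np.array(p); q[3]=l; L=pts(q)[1]; w=p[2]
    return L([-r,0,.012+g])+np.array([half*np.cos(w),half*np.sin(w),-D])
E
python3 - <<'E'
from workcell import *
from h import *
p=np.load("p.npy"); o=get_obs(); print(o["tool_pos"],o["ee_rot"],o["contact_force"],o["joints"].round(2))
print("start",shift2(o,lid2(p,1.26,.025),p)); c=camera_params("top")
im=cv2.imread("pics/top0.png"); P=lid2(p,1.26,.025)
print("contact",shift2(o,lid2(p,1.26,0),p))
P=lid2(p,1.28)
for l in np.arange(1.2,-.01,-.08):
    N=lid2(p,l); d=N-P; w=p[2]; print(round(l,2),np.round([-d[0]*np.cos(w)-d[1]*np.sin(w),-d[2]],4)); P=N
im=read_camera("scene"); cv2.imwrite("pics/s5.png",np.hstack([cv2.resize(im[90:290,250:410],(400,500)),cv2.resize(read_camera("wrist"),(400,500))]))
E
```

```text
[ 0.6670722  -0.05599297  0.24479698] [ 3.10990901  0.01588365 -1.23914878] [ 0.20611882  0.55970008 -1.0701865 ] [-0.34  0.42  0.51  1.35 -0.2   1.47 -2.65]
start (array([-0.0007,  0.0181,  0.0619]), 'turn', np.float64(13.5))
contact (array([-0.0007,  0.0419,  0.0696]), 'turn', np.float64(13.5))
1.2 [0.0105 0.0026]
1.12 [0.0103 0.0034]
1.04 [0.01   0.0042]
0.96 [0.0096 0.005 ]
0.88 [0.0092 0.0058]
0.8 [0.0087 0.0065]
0.72 [0.0081 0.0072]
0.64 [0.0075 0.0078]
0.56 [0.0069 0.0084]
0.48 [0.0062 0.0089]
0.4 [0.0055 0.0094]
0.32 [0.0047 0.0098]
0.24 [0.0039 0.0101]
0.16 [0.0031 0.0104]
0.08 [0.0022 0.0106]
-0.0 [0.0014 0.0108]
```

View pics/s5.png

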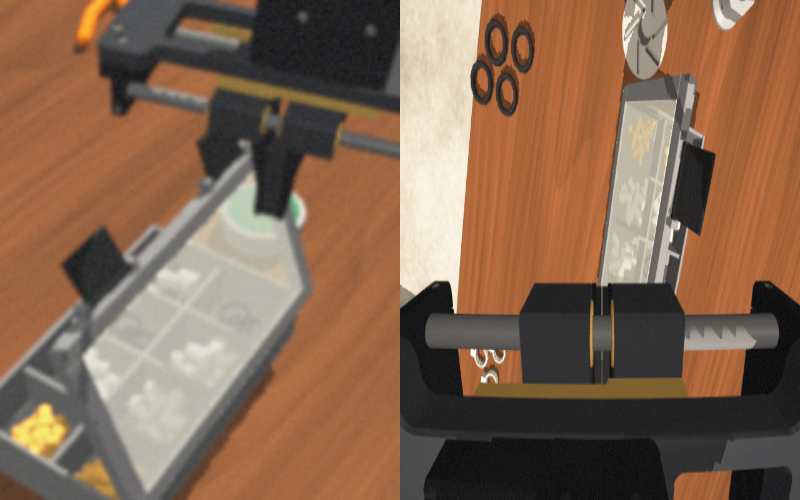

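Joint 7 ran to its end stop at 76°, and the finger end shows at about (358,176) in the scene image. I'll turn the other way, where there's room.

Request:
send_rows(
  steps=[
    [[0, 0, 0, 0, -6], [0, 0, 0, 0, -8.3], [0, 0, 0, 0, -8.3], [0, 0, 0, 0, -8.3], [0, 0, 0, 0, -8.3], [0, 0, 0, 0, -8.3], [0, 0, 0, 0, -8.3], [0, 0, 0, 0, -8.3], [0, 0, 0, 0, -8.3], [0, 0, 0, 0, -8.3], [0, 0, 0, 0, -8.3], [0, 0, 0, 0, -8.3], [0, 0, 0, 0, -8.3], [0, 0, 0, 0, -8.3], [0, 0, 0, 0, -8.3], [0, 0, 0, 0, -8.3], [0, 0, 0, 0, -8.3], [0, 0, 0, 0, -8.3], [0, 0, 0, 0, -8.3], [0, 0, 0, 0, -8.3]],
  ],
)

```text
time_s: 11.0
tool_pos: [0.667, -0.0575, 0.2463]
ee_rot: [-3.109, -0.009, 1.621]
contact_force: [0.2, -0.1, 0.2]
grip_width: 0.0008
finger_force: 0.0
```

```bash
cat >> h.py <<'E'
def shift3(o,P,p):
    "shift in tool axes with tool x = case +y, tool y = case +x"
    a,t,th=shift2(o,P,p); a[:2]*=-1; return a,"turn",round(np.degrees(o["ee_rot"][2]-p[2])-90,2)
E
python3 - <<'E'
from workcell import *
from h import *
p=np.load("p.npy"); o=get_obs(); print(o["tool_pos"],o["ee_rot"],o["contact_force"],o["joints"].round(2))
print("start",shift3(o,lid2(p,1.26,.025),p),"contact",shift3(o,lid2(p,1.26,0),p))
c=camera_params("scene"); t=np.array([.6671,-.056,.2448]); print([proj(t+[0,0,d],c)[0].round(1) for d in (-.019,0,.01,.02)])
E
```

```text
[ 0.66702579 -0.05746213  0.24634257] [-3.10949585 -0.0086317   1.62144365] [ 0.24771746 -0.13474689  0.20728461] [-0.01  0.39  0.04  1.33 -0.02  1.46  0.09]
start (array([ 0.0022, -0.0179,  0.0635]), 'turn', np.float64(-2.61)) contact (array([ 0.0022, -0.0417,  0.0711]), 'turn', np.float64(-2.61))
[array([356.5, 186.3]), array([357.4, 177.3]), array([357.8, 172.3]), array([358.3, 167.3])]
```

Request:
send_rows(
  steps=[
    [[0, 0.002, 0, 0.02, -2.5], [0, 0, 0, 0.025, 0], [0, 0, 0, 0.025, 0], [0, 0, -0.008, 0, 0], [0, 0, -0.008, 0, 0], [0, 0, -0.006, 0, 0], [0, 0, -0.006, 0, 0], [0, 0, -0.005, 0, 0], [0, 0, -0.005, 0.001, 0], [0, 0, -0.005, 0.001, 0], [0, 0, -0.005, 0.0015, 0], [0, 0, -0.005, 0.0015, 0], [0, 0, -0.005, 0.0015, 0], [0, 0, -0.005, 0.002, 0], [0, 0, 0, 0, 0]],
  ],
)

```text
time_s: 12.5
tool_pos: [0.6006, -0.0605, 0.1689]
ee_rot: [-3.107, -0.009, 1.658]
contact_force: [0.2, -0.2, -0.1]
grip_width: 0.0003
finger_force: 0.0
```

```bash
cat > lidang.py <<'E'
from workcell import *
from h import *
# lid angle from the left latch/lid corner: match edges of scene image against model by gradient along the lid outline
p=np.load("p.npy"); o=get_obs(); c=camera_params("scene"); im=read_camera("scene"); cv2.imwrite("pics/cur.png",im)
g=cv2.GaussianBlur(cv2.cvtColor(im,cv2.COLOR_BGR2GRAY),(0,0),1).astype(float)
G=np.hypot(cv2.Sobel(g,6,1,0),cv2.Sobel(g,6,0,1))
best=[]
for l in np.arange(0,1.5,.02):
    q=p.copy(); q[3]=l; L=pts(q)[1]
    s=[]
    for y0,y1,r0,r1 in ((-.127,-.127,.02,.153),(.127,.127,.02,.153),(-.127,-.03,.153,.153),(.03,.127,.153,.153)):
        P=[L([-(r0+(r1-r0)*k),y0+(y1-y0)*k,.012]) for k in np.linspace(0,1,60)]
        u=proj(P,c); s.append(cv2.remap(G,u[:,:1].astype(np.float32),u[:,1:].astype(np.float32),1).mean())
    best.append((round(np.mean(s),1),round(l,2)))
print("lid",sorted(best)[::-1][:4]); print(o["time_s"],o["tool_pos"].round(4),o["contact_force"].round(1))
for l in (1.2,1.1,1.,.9,.8): print(l,shift3(o,lid2(p,l),p)[0])
E
python3 lidang.py
```

```text
lid [(np.float64(110.8), np.float64(1.2)), (np.float64(93.0), np.float64(1.18)), (np.float64(92.1), np.float64(1.22)), (np.float64(85.8), np.float64(1.28))]
12.5 [ 0.6006 -0.0605  0.1689] [ 0.2 -0.2 -0.1]
1.2 [-0.0012  0.0169 -0.0043]
1.1 [-0.0012  0.0041  0.0001]
1.0 [-0.0012 -0.0082  0.0058]
0.9 [-0.0012 -0.0199  0.0126]
0.8 [-0.0012 -0.0308  0.0207]
```

```bash
sed -i 's/im=read_camera("scene"); cv2.imwrite("pics\/cur.png",im)/im=read_camera("scene") if len(__import__("sys").argv)<2 else cv2.imread(__import__("sys").argv[1])/' lidang.py; for f in scene0 raw4; do python3 lidang.py pics/$f.png | head -1; done
python3 - <<'E'
from workcell import *
from h import *
im=read_camera("scene"); cv2.imwrite("pics/s6.png",np.hstack([cv2.resize(im[90:290,250:410],(480,600),interpolation=cv2.INTER_CUBIC),cv2.resize(read_camera("top")[150:250,300:350],(300,600))]))
E
```

```text
lid [(np.float64(94.1), np.float64(1.22)), (np.float64(93.2), np.float64(1.2)), (np.float64(87.8), np.float64(1.34)), (np.float64(84.2), np.float64(1.18))]
lid [(np.float64(111.9), np.float64(1.3)), (np.float64(87.2), np.float64(1.32)), (np.float64(81.8), np.float64(1.16)), (np.float64(80.4), np.float64(1.1))]
```

View pics/s6.png

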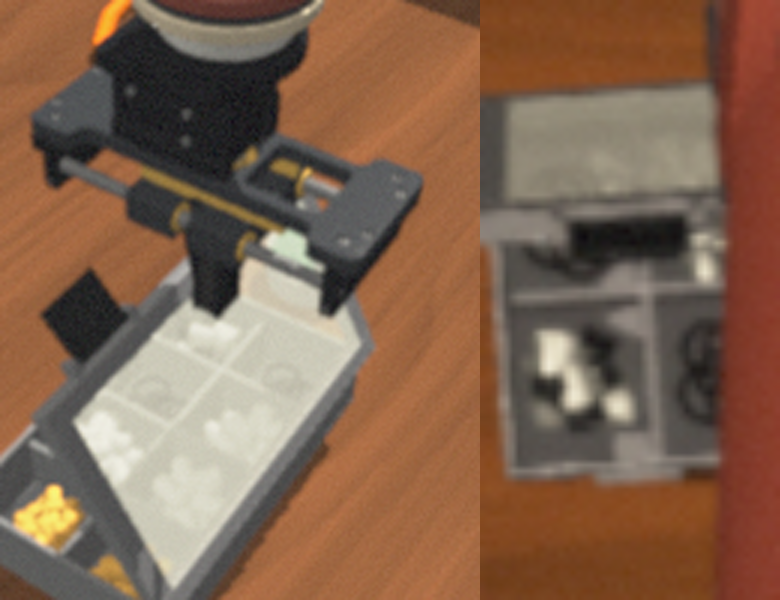

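The top view shows the lid now leaning well forward. The scene view shows the finger on its outer face, with the lid's right corner at crop (70,410). The push is working, so I'll continue along the arc.

Request:
send_rows(
  steps=[
    [[0, 0, -0.005, 0.002, 0], [0, 0, -0.005, 0.0025, 0], [0, 0, -0.0048, 0.0025, 0], [0, 0, -0.0046, 0.0029, 0], [0, 0, -0.0046, 0.0029, 0], [0, 0, -0.0044, 0.0032, 0], [0, 0, -0.0044, 0.0033, 0], [0, 0, -0.004, 0.0036, 0], [0, 0, -0.004, 0.0036, 0], [0, 0, -0.0038, 0.0039, 0], [0, 0, -0.0038, 0.0039, 0], [0, 0, -0.0034, 0.0042, 0], [0, 0, -0.0034, 0.0042, 0], [0, 0, -0.0031, 0.0044, 0], [0, 0, -0.0031, 0.0045, 0], [0, 0, -0.0028, 0.0047, 0], [0, 0, -0.0028, 0.0047, 0], [0, 0, 0, 0, 0]],
  ],
)

```text
time_s: 14.45
tool_pos: [0.5317, -0.0659, 0.1096]
ee_rot: [-3.107, -0.009, 1.658]
contact_force: [-0.4, -0.3, 0.5]
grip_width: 0.0003
finger_force: 0.0
```

```bash
python3 lidang.py
python3 - <<'E'
from workcell import *
from h import *
p=np.load("p.npy"); o=get_obs()
for l in (.5,.4,.3,.2,.1,0): print(l,shift3(o,lid2(p,l),p)[0])
E
```

```text
lid [(np.float64(129.5), np.float64(0.06)), (np.float64(129.1), np.float64(0.08)), (np.float64(123.0), np.float64(0.9)), (np.float64(122.1), np.float64(0.92))]
14.45 [ 0.5317 -0.0659  0.1096] [-0.4 -0.3  0.5]
1.2 [-0.0024  0.0859 -0.0635]
1.1 [-0.0024  0.0731 -0.0591]
1.0 [-0.0024  0.0608 -0.0535]
0.9 [-0.0024  0.0492 -0.0466]
0.8 [-0.0024  0.0382 -0.0386]
0.5 [-0.0024  0.0106 -0.0082]
0.4 [-0.0024  0.0036  0.0034]
0.3 [-0.0024 -0.0021  0.0157]
0.2 [-0.0024 -0.0066  0.0284]
0.1 [-0.0024 -0.0098  0.0416]
0 [-0.0024 -0.0117  0.055 ]
```

```bash
cat > lid3.py <<'E'
from workcell import *
from h import *
import sys
p=np.load("p.npy"); 
def est(im,name):
    c=camera_params(name)
    g=cv2.GaussianBlur(cv2.cvtColor(im,cv2.COLOR_BGR2GRAY),(0,0),.8).astype(float)
    gx,gy=cv2.Sobel(g,6,1,0),cv2.Sobel(g,6,0,1); out=[]
    for l in np.arange(0,1.45,.02):
        q=p.copy(); q[3]=l; L=pts(q)[1]; s=[]
        for (a,b) in (([-.03,-.127,.012],[-.153,-.127,.012]),([-.153,-.127,.012],[-.153,-.05,.012]),([-.03,-.115,.012],[-.14,-.115,.012])):
            A,B=np.array(a),np.array(b)
            u=proj([L(A+(B-A)*k) for k in np.linspace(0,1,60)],c).astype(np.float32)
            d=u[-1]-u[0]; n=np.array([-d[1],d[0]])/np.linalg.norm(d)
            s.append(abs(cv2.remap(gx*n[0]+gy*n[1],u[:,:1],u[:,1:],1).mean()))
        out.append((round(s[0]),round(s[1]),round(s[2]),round(float(l),2)))
    return sorted(out,key=lambda t:-(t[0]+t[1]+t[2]))[:6]
if len(sys.argv)>1:
    print(est(cv2.imread(sys.argv[1]),"scene"))
else:
    im=read_camera("scene"); cv2.imwrite("pics/cur.png",im); print(est(im,"scene"))
E
python3 lid3.py; python3 lid3.py pics/scene0.png; python3 lid3.py pics/raw4.png
```

```text
[(4, 46, 360, 0.44), (77, 321, 1, 0.9), (2, 40, 350, 0.42), (5, 49, 333, 0.46), (75, 311, 1, 0.92), (3, 34, 306, 0.4)]
[(31, 130, 184, 1.26), (20, 78, 176, 1.28), (26, 140, 90, 1.22), (6, 152, 81, 1.32), (15, 148, 50, 1.34), (8, 127, 53, 1.2)]
[(18, 250, 58, 1.3), (0, 49, 240, 1.22), (8, 156, 96, 1.28), (4, 24, 223, 1.24), (0, 14, 188, 1.2), (56, 106, 39, 1.32)]
```

Run:
```python
from workcell import *
from h import *
from lid3 import p
c=camera_params("scene")
for f in ("scene0","raw4","cur"):
    im=cv2.imread(f"pics/{f}.png"); h=cv2.cvtColor(im,cv2.COLOR_BGR2HSV)[240:290,240:300]
    m=(abs(h[...,0].astype(int)-22)<8)
    print(f,[int((m&(h[...,1]>s)).sum()) for s in (80,120,160,200)])
np.set_printoptions(linewidth=250)
g=cv2.imread("pics/cur.png",0); print(g[150:300:4,200:380:5])
for l in (.44,.9):
    q=p.copy(); q[3]=l; L=pts(q)[1]; print(l,proj([L([-.153,-.127,.012]),L([-.153,.127,.012]),L([0,.127,.012]),L([0,-.127,.012])],c).round().tolist())
o=get_obs()["tool_pos"]; print("tip",proj(o+[0,0,.012],c))
```

```text
[(4, 45, 359, 0.44), (76, 321, 1, 0.9), (2, 39, 350, 0.42), (74, 311, 1, 0.92), (5, 48, 332, 0.46), (3, 32, 307, 0.4)]
scene0 [478, 404, 74, 0]
raw4 [476, 407, 66, 0]
cur [109, 80, 20, 0]
[[114 118 115 ... 112 117 122]
 [115 115 117 ... 122 122 112]
 [121 120 112 ... 119 113 110]
 ...
 [ 76  70  72 ... 116 112 117]
 [ 76  71  68 ... 110 110 111]
 [ 68  66  64 ... 106 113 107]]
0.44 [[235.0, 236.0], [316.0, 155.0], [372.0, 202.0], [304.0, 295.0]]
0.9 [[253.0, 228.0], [337.0, 143.0], [374.0, 204.0], [306.0, 297.0]]
tip [[290.72784284 198.09710894]]
```

The yellow fittings are now hidden by the lid, and the window edge matches 0.44 rad, which agrees with the finger path. Continuing down.

Request:
send_rows(
  steps=[
    [[0, -0.002, -0.0028, 0.0047, 0], [0, 0, -0.0026, 0.0048, 0], [0, 0, -0.0024, 0.0049, 0], [0, 0, -0.0023, 0.0049, 0], [0, 0, -0.002, 0.005, 0], [0, 0, -0.002, 0.005, 0], [0, 0, -0.0016, 0.0052, 0], [0, 0, -0.0015, 0.0052, 0], [0, 0, -0.001, 0.004, 0], [0, 0, 0, 0, 0]],
  ],
)

```text
time_s: 15.6
tool_pos: [0.5125, -0.0692, 0.0667]
ee_rot: [-3.107, -0.009, 1.658]
contact_force: [-0.0, -0.1, -0.2]
grip_width: 0.0003
finger_force: 0.0
```

Request:
send_rows(
  steps=[
    [[0, 0, 0, 0.004, 0], [0, 0, 0, 0.003, 0], [0, 0, 0, 0.002, 0], [0, 0, 0, 0, 0]],
  ],
)

```text
time_s: 16.0
tool_pos: [0.5127, -0.0691, 0.058]
ee_rot: [-3.108, -0.009, 1.658]
contact_force: [-1.3, 0.6, -0.6]
grip_width: 0.0005
finger_force: 0.0
```

```bash
python3 lid3.py; python3 -c "
from workcell import *
o=get_obs();print(o['tool_pos'],o['contact_force'])"
```

```text
[(86, 65, 294, 0.02), (79, 47, 315, 0.04), (88, 65, 241, 0.0), (68, 22, 296, 0.06), (54, 3, 250, 0.08), (19, 222, 22, 1.44)]
[ 0.51279296 -0.06913897  0.05821539] [ 0.43245509 -0.07793801  0.26578825]
```

Nearly shut (about 0.03 rad). I'll press gently until the force rises.

Request:
send_rows(
  steps=[
    [[0, 0, 0, 0.002, 0], [0, 0, 0, 0.002, 0], [0, 0, 0, 0, 0]],
  ],
)

```text
time_s: 16.35
tool_pos: [0.5132, -0.0692, 0.0568]
ee_rot: [-3.109, -0.009, 1.658]
contact_force: [-10.8, 0.4, 25.6]
grip_width: -0.0001
finger_force: 13.2
```

Request:
send_rows(
  steps=[
    [[0, 0, 0, 0.002, 0], [0, 0, 0, 0.001, 0], [0, 0, 0, 0, 0]],
  ],
)

```text
time_s: 16.65
tool_pos: [0.5132, -0.0692, 0.0564]
ee_rot: [-3.11, -0.009, 1.658]
contact_force: [-21.3, 1.5, 54.0]
grip_width: 0.0007
finger_force: 27.2
```

The lid is firmly down: contact came at TCP z≈0.0567, so the tip is about 10 mm above the TCP. I'll lift off and refit the case from the images.

Request:
send_rows(
  steps=[
    [[0, 0, 0, -0.01, 0], [0, 0, 0, -0.03, 0], [0, 0, 0, -0.035, 0], [0, 0, 0, -0.035, 0], [0, 0, 0, -0.03, 0], [0, 0.01, -0.02, 0, 0], [0, 0.02, -0.02, 0, 0], [0, 0.02, -0.02, 0, 0], [0, 0.02, 0, 0, 0], [0, 0, 0, 0, 0]],
  ],
)

```text
time_s: 17.65
tool_pos: [0.4512, -0.0029, 0.1943]
ee_rot: [-3.109, -0.009, 1.662]
contact_force: [0.3, -0.5, -0.2]
grip_width: 0.0004
finger_force: 0.0
```

```bash
cat > refit.py <<'E'
from workcell import *
from h import *
from scipy.optimize import minimize
p=np.load("p.npy"); o=get_obs(); I={}
for n in ("scene","top"):
    im=read_camera(n); cv2.imwrite(f"pics/shut_{n}.png",im)
    g=cv2.GaussianBlur(cv2.cvtColor(im,cv2.COLOR_BGR2GRAY),(0,0),1).astype(float)
    I[n]=(camera_params(n),cv2.Sobel(g,6,1,0),cv2.Sobel(g,6,0,1))
def line(n,a,b,L):
    c,gx,gy=I[n]; A,B=np.array(a),np.array(b)
    u=proj([L(A+(B-A)*k) for k in np.linspace(0.03,.97,80)],c).astype(np.float32)
    d=u[-1]-u[0]; m=np.array([-d[1],d[0]])/np.linalg.norm(d)
    return abs(cv2.remap(gx*m[0]+gy*m[1],u[:,:1],u[:,1:],1).mean())
def score(z):
    q=p.copy(); q[:3]+=np.array(z[:3])*[.01,.01,.05]; q[3]=max(z[3]*.05,0) if len(z)>3 else 0; W,L,_,_=pts(q)
    F=[([0,-.127,.012],[0,.127,.012]),([-.153,-.127,.012],[0,-.127,.012]),([-.153,.127,.012],[0,.127,.012])]
    s=sum(line("scene",a,b,L) for a,b in F[:2])+line("scene",[.075,-.125,0],[-.075,-.125,0],W)
    s+=sum(line("scene",[-.153,a,.012],[-.153,b,.012],L) for a,b in ((-.127,-.095),(-.045,.045),(.095,.127)))*.4
    s+=line("top",*F[2],L)+line("top",*F[0],L)+line("top",[-.153,.127,.012],[-.153,.095,.012],L)
    return -s
best=min((minimize(score,[a,b,c,e],method="Nelder-Mead",options=dict(initial_simplex=np.array([[a,b,c,e],[a+.3,b,c,e],[a,b+.3,c,e],[a,b,c+.3,e],[a,b,c,e+.4]]))) for a in (-.6,0,.6) for b in(-.5,0,.5) for c in (-.3,.3) for e in (0,)),key=lambda r:r.fun)
print(best.x*[10,10,.05,.05],best.fun,score([0,0,0,0])); q=p.copy(); q[:3]+=best.x[:3]*[.01,.01,.05]; q[3]=0
print(q.round(4),o["tool_pos"],o["contact_force"]); np.save("q.npy",q)
E
python3 refit.py
```

```text
[-0.18319029  0.31042557 -0.01132587 -0.01234623] -703.267962854665 -681.3805062692251
[ 0.5683 -0.0644  0.0848  0.      1.4872  1.2254] [ 0.45115182 -0.00294628  0.19425948] [ 0.34262429 -0.46740815 -0.22813575]
```

```bash
cat >> h.py <<'E'
def latch(p,s,a,g=0,r=.026,half=.009,d=.0102):
    "TCP so that the finger's +x lower corner is on the latch face"
    q=np.array(p); q[3]=0; q[4 if s>0 else 5]=a; f=pts(q)[2 if s>0 else 3]; w=p[2]
    return f([-.003-g,0,-r])-np.array([half*np.cos(w),half*np.sin(w),d])
E
python3 - <<'E'
from workcell import *
from h import *
p=np.load("q.npy"); o=get_obs(); w=p[2]
for s in (1,-1): print("above",s,shift3(o,latch(p,s,1.7,.02),p))
P=latch(p,1,1.7,.02); print(P)
for a in np.append(np.arange(1.7,0,-.15),0):
    N=latch(p,1,a); d=N-P; print(round(a,2),np.round([d[0]*np.cos(w)+d[1]*np.sin(w),-d[2]],4),N.round(4)); P=N
E
```

```text
above 1 (array([ 0.0015, -0.0037,  0.1171]), 'turn', np.float64(0.2))
above -1 (array([-0.1385, -0.0037,  0.1171]), 'turn', np.float64(0.2))
[ 0.44793088 -0.00441711  0.07695825]
1.7 [-0.0026  0.0198] [ 0.4454 -0.0046  0.0571]
1.55 [-0.0007  0.0039] [ 0.4447 -0.0047  0.0533]
1.4 [-0.0001  0.0039] [ 0.4446 -0.0047  0.0493]
1.25 [0.0005 0.0039] [ 0.4451 -0.0047  0.0454]
1.1 [0.0011 0.0038] [ 0.4462 -0.0046  0.0417]
0.95 [0.0016 0.0036] [ 0.4479 -0.0044  0.0381]
0.8 [0.0022 0.0033] [ 0.45   -0.0042  0.0348]
0.65 [0.0026 0.0029] [ 0.4526 -0.004   0.0319]
0.5 [0.003  0.0025] [ 0.4556 -0.0038  0.0294]
0.35 [0.0034 0.002 ] [ 0.459  -0.0035  0.0274]
0.2 [0.0036 0.0015] [ 0.4626 -0.0032  0.0259]
0.05 [0.0038 0.0009] [ 0.4664 -0.0028  0.025 ]
0.0 [0.0013 0.0002] [ 0.4677 -0.0027  0.0248]
```

Request:
send_rows(
  steps=[
    [[0, 0.0015, -0.004, 0.04, 0], [0, 0, 0, 0.04, 0], [0, 0, 0, 0.037, 0], [0, 0, -0.0026, 0.01, 0], [0, 0, 0, 0.01, 0], [0, 0, -0.0007, 0.0039, 0], [0, 0, 0, 0.0039, 0], [0, 0, 0.0005, 0.0039, 0], [0, 0, 0.0011, 0.0038, 0], [0, 0, 0.0016, 0.0036, 0], [0, 0, 0.0022, 0.0033, 0], [0, 0, 0.0026, 0.0029, 0], [0, 0, 0.003, 0.0025, 0], [0, 0, 0, 0, 0]],
  ],
)

```text
time_s: 19.15
tool_pos: [0.4494, -0.0026, 0.0286]
ee_rot: [-3.107, -0.009, 1.658]
contact_force: [1.0, 0.4, -0.4]
grip_width: 0.0008
finger_force: 0.0
```

Request:
send_rows(
  steps=[
    [[0, 0, 0.0034, 0.002, 0], [0, 0, 0.0036, 0.0015, 0], [0, 0, 0.0038, 0.0009, 0], [0, 0, 0, 0, 0]],
  ],
)

```text
time_s: 19.55
tool_pos: [0.4606, -0.0016, 0.0242]
ee_rot: [-3.108, -0.009, 1.658]
contact_force: [0.6, 0.6, -0.3]
grip_width: 0.0002
finger_force: 0.0
```

Run:
```python
from workcell import *
from h import *
p=np.load("q.npy"); o=get_obs(); print(o["contact_force"],o["tool_pos"],shift3(o,latch(p,1,0),p))
```

```text
[ 0.6003433   0.63222793 -0.31524396] [ 0.46057256 -0.00160107  0.02416299] (array([-0.0017,  0.007 , -0.0006]), 'turn', np.float64(0.16))
```

Advance toward the front in small steps, watching the force.

Request:
send_rows(
  steps=[
    [[0, -0.001, 0.003, 0, 0], [0, 0, 0.003, 0, 0], [0, 0, 0, 0, 0]],
  ],
)

```text
time_s: 19.85
tool_pos: [0.4658, -0.0022, 0.024]
ee_rot: [-3.107, -0.009, 1.658]
contact_force: [-3.8, 0.1, 1.3]
grip_width: 0.0005
finger_force: 2.2
```

Request:
send_rows(
  steps=[
    [[0, 0, 0.002, 0, 0], [0, 0, 0, 0, 0]],
  ],
)

```text
time_s: 20.05
tool_pos: [0.4661, -0.0022, 0.0236]
ee_rot: [-3.104, -0.009, 1.658]
contact_force: [-8.9, 0.5, 4.3]
grip_width: 0.0004
finger_force: 5.3
```

Request:
send_rows(
  steps=[
    [[0, 0, 0.001, 0, 0], [0, 0, 0, 0, 0]],
  ],
)

```text
time_s: 20.25
tool_pos: [0.4662, -0.0021, 0.0235]
ee_rot: [-3.102, -0.009, 1.658]
contact_force: [-13.2, -1.2, 8.4]
grip_width: 0.0003
finger_force: 7.5
```

The left latch is stopped hard against the front. Now back off, go up, and cross to the right latch.

Request:
send_rows(
  steps=[
    [[0, 0, -0.01, 0, 0], [0, 0, -0.012, 0, 0], [0, 0, 0, -0.04, 0], [0, 0, 0, -0.04, 0], [0, -0.035, 0, -0.01, 0], [0, -0.035, 0, 0, 0], [0, -0.035, 0, 0, 0], [0, -0.034, 0, 0, 0], [0, 0, 0, 0, 0]],
  ],
)

```text
time_s: 21.15
tool_pos: [0.4621, -0.1477, 0.1139]
ee_rot: [-3.11, -0.007, 1.652]
contact_force: [-0.6, 0.5, -0.2]
grip_width: 0.0005
finger_force: 0.0
```

Run:
```python
from workcell import *
from h import *
p=np.load("q.npy"); o=get_obs(); print(o["contact_force"],o["tool_pos"],shift3(o,latch(p,-1,1.7,.02),p))
```

```text
[-0.59812718  0.50564208 -0.24617382] [ 0.46210706 -0.14774062  0.11390898] (array([ 0.004, -0.002,  0.037]), 'turn', np.float64(-0.19))
```

Request:
send_rows(
  steps=[
    [[0, 0.004, -0.003, 0.02, 0], [0, 0, 0, 0.017, 0], [0, 0, -0.0026, 0.01, 0], [0, 0, 0, 0.01, 0], [0, 0, -0.0007, 0.0039, 0], [0, 0, 0, 0.0039, 0], [0, 0, 0.0005, 0.0039, 0], [0, 0, 0.0011, 0.0038, 0], [0, 0, 0.0016, 0.0036, 0], [0, 0, 0.0022, 0.0033, 0], [0, 0, 0.0026, 0.0029, 0], [0, 0, 0.003, 0.0025, 0], [0, 0, 0.0034, 0.002, 0], [0, 0, 0.0036, 0.0015, 0], [0, 0, 0.0038, 0.0005, 0], [0, 0, 0.003, 0, 0], [0, 0, 0, 0, 0]],
  ],
)

```text
time_s: 22.85
tool_pos: [0.4772, -0.1366, 0.0238]
ee_rot: [-3.107, -0.009, 1.658]
contact_force: [-3.0, 0.1, -2.4]
grip_width: 0.0008
finger_force: 1.2
```

Request:
send_rows(
  steps=[
    [[0, 0, 0.002, 0, 0], [0, 0, 0, 0, 0]],
  ],
)

```text
time_s: 23.05
tool_pos: [0.4776, -0.1367, 0.0236]
ee_rot: [-3.104, -0.009, 1.658]
contact_force: [-9.0, -1.1, 2.0]
grip_width: 0.0002
finger_force: 4.3
```

Run:
```python
from workcell import *
from h import *
p=np.load("q.npy"); o=get_obs(); print(o["contact_force"],o["tool_pos"],shift3(o,latch(p,-1,0),p))
```

```text
[-9.00821496 -1.10619486  1.95868978] [ 0.47761017 -0.13666946  0.0236032 ] (array([-0.0057,  0.0014, -0.0012]), 'turn', np.float64(0.13))
```

Request:
send_rows(
  steps=[
    [[0, 0, 0.001, 0, 0], [0, 0, 0, 0, 0], [0, 0, -0.01, 0, 0], [0, 0, -0.012, 0, 0], [0, 0, 0, -0.04, 0], [0, 0, 0, -0.04, 0], [0, 0, 0, -0.04, 0], [0, -0.04, 0, -0.03, 0], [0, -0.04, 0, -0.03, 0], [0, -0.04, 0, -0.03, 0], [0, -0.04, 0, 0, 0], [0, -0.04, 0, 0, 0], [0, -0.04, 0, 0, 0], [0, -0.04, 0, 0, 0], [0, 0, 0, 0, 0]],
  ],
)

```text
time_s: 24.55
tool_pos: [0.4878, -0.4242, 0.2317]
ee_rot: [-3.107, -0.006, 1.652]
contact_force: [-0.7, -1.2, -0.2]
grip_width: 0.0004
finger_force: 0.0
```

```bash
python3 refit.py
cat > chk.py <<'E'
from workcell import *
from h import *
p=np.load("q.npy"); c=camera_params("top"); im=read_camera("top"); g=cv2.cvtColor(im,cv2.COLOR_BGR2GRAY); g0=cv2.imread("pics/top0.png",0)
W=pts(p)[0]
xs=np.arange(-.14,-.06,.005)
print((xs*1000).round())
for y in (.07,-.07,0):
    for z in (.058,.03):
        u=proj([W([x,y,z]) for x in xs],c).astype(np.float32)
        print(y,z,cv2.remap(g,u[:,:1],u[:,1:],1).ravel())
E
python3 chk.py
```

```text
[ 0.35242354  0.00710357 -0.00784194 -0.00375852] -867.036068268736 -845.1815559363951
[ 0.5688 -0.0647  0.0883  0.      1.4872  1.2254] [ 0.48776522 -0.42418003  0.23170549] [-0.69211629 -1.23437754 -0.20299753]
[-140. -135. -130. -125. -120. -115. -110. -105. -100.  -95.  -90.  -85.
  -80.  -75.  -70.  -65.  -60.]
0.07 0.058 [ 73  68  72  74  71  72  74  75  82  83  79  42  65 125 130 167 217]
0.07 0.03 [ 71  66  73  74  71  72  73  74  82  84  80  47  52 121 130 147 215]
-0.07 0.058 [ 77  74  78  76  77  80  79  79  83  85  74  33  70 125 129 160 216]
-0.07 0.03 [ 73  73  77  77  79  80  80  78  83  83  77  37  58 121 128 150 214]
0 0.058 [ 73  74  71  75  76  77  80  79  83  84  76  45  66 122 128 166 216]
0 0.03 [ 69  75  71  76  74  76  80  79  83  84  79  50  65 120 128 150 213]
```

```bash
python3 -c "
from workcell import *
print(close_job())"
```

```text
the job is handed in; nothing more can be done
None
```

I pushed the lid shut, then both latches down flat, and handed the job in at about 25 s of robot time with the hand clear. The final image measurements show the lid shut, neither latch sticking out and the case moved under 1 mm; no verdict came back, and I did not re-measure the union, tin or impeller.

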